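Hold the red pedal bin open, then ease its lid shut

TASK

Hold the red desk bin open for me while I drop my offcuts in: press its pedal all the way down with your fingertips so that the lid stands wide open, keep it down for about three seconds, then let the pedal up slowly so that the lid comes down gently and closes without slamming. Work the lid only by the pedal, without touching or lifting it, and do not lift, tip or shove the bin. Leave the white bin shut and it and everything else on the desk where they are.

Things in the scene. Friction and masses are not known exactly. Their poses are not given: they have to be found in the camera images.
- red_bin: loose round desktop pedal bin, red shell and lid on a black plinth; 1.6 kg, 157 mm across, 210 mm high shut. Origin: centre of its underside; its x axis points from the pedal (front, -x) to the lid's hinge (back), z up. Plinth and lid reach 79 mm in front of the origin; the hinge is 90 mm behind it, 188 mm up
- red_lid: the red bin's domed lid, 157 mm across, 22 mm high; origin on its hinge at the back of the bin's rim, the lid reaching 169 mm to the front (-x). It is lifted by a push rod from the pedal and falls shut by its own weight (about 0.15 kg, varies by a third)
- red_lid_joint (a joint): opening angle of the red lid, rad: 0 shut, about 1.1 when the pedal is fully down. Rigidly linked to the pedal: lid angle = 5 x pedal angle
- red_pedal_joint (a joint): angle of the red bin's pedal, rad: 0 up (lid shut), about 0.22 fully down, where the tread's front edge meets the table. Its pivot is 25 mm in front of the bin's origin, 30 mm up
- red_tread (a point): centre of the top of the red bin's pedal tread, a flat black plate 40 mm long (front to back), 50 mm wide, 6 mm thick, 125 mm in front of the bin's origin (along its -x). Top face 33 mm above the table when up; this point sinks about 22 mm when fully down. It needs 5 to 9 N to start, less than half of that at the bottom, and comes back up by the lid's weight when let go
- white_bin: the same bin in white; its origin and axes are those of the red bin. Not to be used
- white_lid_joint (a joint): opening angle of the white lid, rad: 0 shut
- daruma: small round red doll with a white face, 64 mm across, 63 mm high, standing between the bins; origin under its centre
- offcut: offcut of pale wood, 70 x 32 x 19 mm, lying near the robot; origin under its centre
- tape: yellow roll of tape lying flat, 80 mm across, 24 mm high; origin under its centre
- pencil_cup: brown cup of pencils, 72 mm across, 95 mm high, pencils up to 160 mm; origin under its centre
- bowl: green plastic bowl, 110 mm across, 58 mm high; origin under its centre
- mug: blue mug, 80 mm across without its handle, 88 mm high; origin under its centre
- glue: white glue bottle with an orange cap, 44 mm across, 120 mm high, standing between the bins; origin under its centre
Not all that is in view belongs to the job. Several things have the shape of the red_bin; the one meant has the colours described above.

How it is judged:
By the outcome, as a careful person would: the job done as asked, in the order asked, and still so for the second after the job is handed in, with the robot touching nothing.
It also fails if it takes over 43 s, if anything falls off the work surface, if the arm or the gripper's body presses on something with over 40 N, if the wrist force passes 120 N, or if a joint passes its speed limit or range.

ROBOT

A 6-joint arm with a two-finger parallel gripper is mounted at the origin on the work surface. World frame = base frame: x ahead of the robot, y to its left, z up, the work surface at z = 0. Lengths are in m, angles in rad, forces in N, time in s.
With the tool pointing down it reaches from about 0.35 to 0.875 m from the base axis. Payload 4.2 kg.
Tool frame: the origin (TCP) lies midway between the tips of the shut fingers; the grasp point (between the pads) lies 19 mm behind it; z points along the fingers, y is the line along which they close (so a half turn about z gives the same grasp; the last joint's range is limited). The gripper opens to 87 mm and grips with 3 to 60 N. Pads are 19 mm wide; open, the fingers measure 117 mm over their backs; the gripper's body (75 mm by 190 mm) begins 51 mm behind the grasp point.
Start: joints at [-0.888, 0.385, 0.008, 0, -1.194, -0.259], TCP at [0.257, -0.57, 0.223] pointing down, gripper open.
Joint ranges: [-3.14, 3.14], [-1.21, 2.06], [-1.07, 1.41], [-3.16, 2.05], [-2.99, -0.16], [-3.1, 3.1]. Speed limits (rad/s): [2.79, 2.79, 3.14, 3.14, 3.14, 3.14].

INTERFACE

Orientations are given as a unit quaternion [x, y, z, w].
In Python, from station import ctrl gives the robot as it stands.
- The arm moves only by the tool apply_moves, never from a script. Its argument "motion" is a list of rows, each a list of 3 entries, a list of its own where there are three numbers: the opening, from 0 (shut) to 1 (fully open), then the shift along the tool's x, y, z scaled (see below), then the turn about the tool's z scaled (see below). In form: [[gripper, [dx, dy, dz], yaw], ...]. A call has 1 to 12 rows; each row shifts and turns the commanded pose from where the row before left it, along the tool's axes as they then stand; what a row does not reach is not made up. The controller multiplies each number of a shift by 20 cm and each number of a turn by 30 degrees. A row lasts 1/12 s, in which the tool goes at most 41.7 mm and 7.16 degrees, less where a joint would pass 70% of its speed; a pose out of reach is approached as far as the arm can. A call with a number of a shift or a turn outside -1 to 1 is refused whole. A call with a gripper value outside its range is refused whole. The fingers move at their own pace and stop on an object; "squeeze" is the grip in N (left out, the last holds). Time passes only in rows, so rows that do not move let the fingers close. It gives the time, the measured TCP pose, the force, the opening and the grip force at its end, in the units of the state.
- ctrl.state(): the state, without advancing time (a new reading comes with each control period).
- ctrl.capture(name): name is "scene" or "top" or "wrist"; returns a dict with "img" (420x560x3 uint8, blue, green, red), "intrinsics" (3x3 intrinsics, pixels), "dist_coeffs" ([k1, k2, p1, p2, k3] as OpenCV has them; the pictures are not rectified), "R" (3x3) and "t" (3): a world point X has camera coordinates R X + t. Camera axes: x right, y down, z forward; pixel columns grow to the right and rows downward; lengths in m; the calibration is good to about 2 mm. A picture is of the moment at which its call begins. There is no depth.
- ctrl.close_job(): hands the job in; it is judged then, once.
The state is a dict: "time": time; "qpos": joint angles; "dq": joint speeds; "effort": joint torques, N m; "tcp_pos": TCP position; "ee_rot": TCP orientation; "ft_force": force on the tool from outside, world axes, zero at the start; "moment": the same for the moment, N m; "finger_gap": finger opening in m; "grip_force": force on a finger pad.
Only numpy, scipy, OpenCV 4.12 (cv2) and the standard library are available. Lean on these libraries where they do the work, as an engineer would, in place of code of your own. Each camera call takes 0.05 s, during which the arm holds its last target. There are 200 camera calls.

## Working session

There is one attempt and no reset: what is moved stays moved. The work goes in short steps, Python scripts to look and compute and a tool call to move; the robot and the scene stay as the last step left them, time stands still between calls to the robot, and variables do not carry over. Pictures are saved under pics/ and viewed, at most 10 in all, crops included, and the job is handed in when it is done.

Besides the shell and the picture viewer there is one more tool, called after "Emit:" by a JSON object that holds its "fn" and its "kwargs", one argument or row to a line. apply_moves: Moves the arm, as the interface text tells. Its arguments: {"type":"object","properties":{"motion":{"type":"array","items":{"type":"array"}},"squeeze":{"type":"number"}},"required":["motion"]}

```bash
mkdir -p pics
python3 - <<'E'
from station import ctrl
import cv2
s=ctrl.state();print(s)
for n in("scene","top"):
    c=ctrl.capture(n);cv2.imwrite(f"pics/{n}0.png",c["img"]);print(n,c["intrinsics"],c["dist_coeffs"],c["R"],c["t"])
E
```

```text
{'time': 0.0, 'qpos': array([-8.88406847e-01,  3.85549298e-01,  6.60264883e-03, -5.08920525e-04,
       -1.19403268e+00, -2.58630208e-01]), 'dq': array([-0.00062576,  0.00076558,  0.00048655,  0.00040674, -0.00198828,
       -0.0008261 ]), 'effort': array([ 4.30660875e-04, -3.90665388e+01,  1.87404263e+01,  4.21981260e+00,
        1.08839056e-02, -2.16394192e-04]), 'tcp_pos': array([ 0.25676759, -0.56913424,  0.22145347]), 'ee_rot': array([-2.10205963e-01,  9.77656487e-01,  1.08011671e-03, -2.84012379e-04]), 'ft_force': array([-0.1947271 ,  0.72740749, -0.34159633]), 'moment': array([0.00264128, 0.04619317, 0.04852668]), 'grip_force': 0.0, 'finger_gap': 0.08680277274661104}
scene [[415.33012485   0.         272.48594871]
 [  0.         415.33012485 206.21221368]
 [  0.           0.           1.        ]] [-0.1118628  0.         0.         0.         0.       ] [[-0.99930183 -0.03730136  0.00211356]
 [-0.03598972  0.94589055 -0.32248382]
 [ 0.01002989 -0.32233473 -0.94657262]] [0.53301922 0.06353854 1.48561332]
top [[466.91495977   0.         276.33908389]
 [  0.         466.91495977 205.48239765]
 [  0.           0.           1.        ]] [-0.00455341  0.          0.          0.          0.        ] [[-0.01338942 -0.99990344  0.00371923]
 [-0.99733042  0.01308776 -0.07183828]
 [ 0.07178266 -0.00467118 -0.99740936]] [0.0134899  0.54817921 1.27802284]
```

View pics/top0.png

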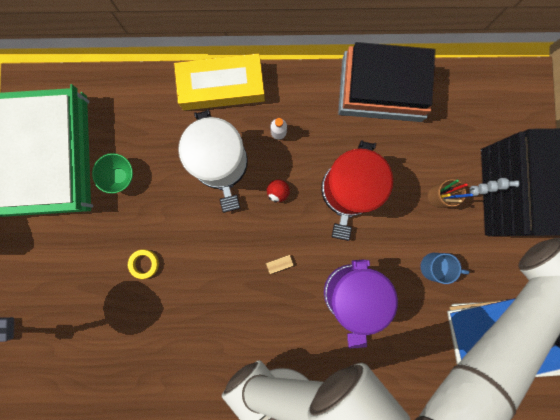

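View pics/scene0.png

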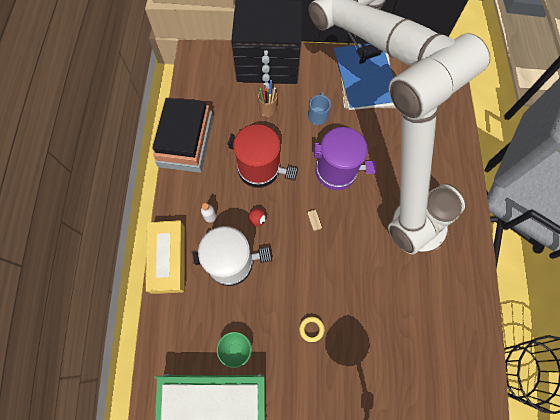

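The top view shows the red bin's lid at about (361,181), its tread at (342,232) and its hinge at (367,146). A purple bin, lid at (362,300), stands nearer the robot. In the scene view the red tread is at (291,172). Next I'll zoom in on the treads.

```bash
cat > h.py <<'E'
import numpy as np,cv2
def ray(c,uv,z):
    p=cv2.undistortPoints(np.array([[uv]],float),c["intrinsics"],c["dist_coeffs"])[0,0]
    R=np.array(c["R"]);t=np.array(c["t"]);d=R.T@np.array([*p,1]);o=-R.T@t
    return o+d*(z-o[2])/d[2]
def proj(c,X):
    return cv2.projectPoints(np.array(X,float).reshape(-1,3),cv2.Rodrigues(np.array(c["R"]))[0],np.array(c["t"]),c["intrinsics"],c["dist_coeffs"])[0][:,0]
E
python3 - <<'E'
from station import ctrl
from h import *
import pickle
T=ctrl.capture("top");S=ctrl.capture("scene");pickle.dump((T,S),open("cams.pkl","wb"))
a=cv2.resize(T["img"][135:255,305:405],None,fx=4,fy=4,interpolation=cv2.INTER_CUBIC)
b=cv2.resize(S["img"][105:205,215:315],None,fx=4,fy=4,interpolation=cv2.INTER_CUBIC)
b=cv2.copyMakeBorder(b,0,80,0,0,cv2.BORDER_CONSTANT)
cv2.imwrite("pics/zoom.png",np.hstack([a,b]))
for n,c,uv,z in [("tread",T,(342,232),.033),("tread",S,(291,172),.033),("lidtop",T,(361,181),.2),("hinge",T,(367,146),.188),("purple lid",T,(362,300),.2),("purple ped",T,(357,340),.033),("purp hinge",T,(361,265),.188)]:
    print(n,ray(c,uv,z).round(3))
E
```

```text
tread [ 0.472 -0.173  0.033]
tread [ 0.472 -0.17   0.033]
lidtop [ 0.592 -0.197  0.2  ]
hinge [ 0.679 -0.216  0.188]
purple lid [ 0.309 -0.192  0.2  ]
purple ped [ 0.181 -0.206  0.033]
purp hinge [ 0.39  -0.194  0.188]
```

View pics/zoom.png

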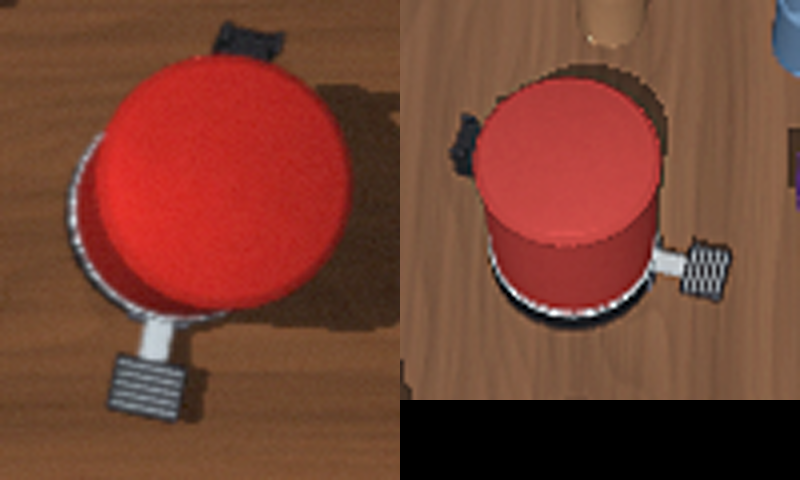

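The zoom gives the tread corners at about (116,354), (188,362), (178,420) and (107,409), which centre at full-image pixel (341.8,231.8). Next I'll refine the bin pose and check the wrist camera offset and the gap to the purple bin.

Run:
```python
from station import ctrl
from h import *
import pickle
from scipy.spatial.transform import Rotation as Ro
T,S=pickle.load(open("cams.pkl","rb"))
z2=lambda x,y,u0,v0:((x+.5)/4-.5+u0,(y+.5)/4-.5+v0)
cs=[ray(T,z2(x,y,305,135),.033)for x,y in[(116,354),(188,362),(178,420),(107,409)]]
tr=np.mean(cs,0);print("tread T",tr.round(4),"edge ang",[np.degrees(np.arctan2(*(a-b)[1::-1])).round(1) for a,b in[(cs[0],cs[1]),(cs[3],cs[2]),(cs[0],cs[3]),(cs[1],cs[2])]])
print("tread S",ray(S,z2(707-400,271,215,105),.033).round(4))
# lid outline, fit with model disk r=.0785 at z~.195
def lid(c,lo,hi,roi):
    h=cv2.cvtColor(c["img"],cv2.COLOR_BGR2HSV);m=cv2.inRange(h,lo,hi)
    M=np.zeros_like(m);M[roi]=m[roi];k=np.argwhere(M)
    return k[:,::-1]
p=lid(T,(125,60,40),(160,255,255),np.s_[245:360,310:420])
print("purple u,v range",p.min(0),p.max(0),"back x at z.19/.02",ray(T,(361,p[:,1].min()),.19).round(3),ray(T,(361,p[:,1].min()),.05).round(3))
print("lid ctr T",ray(T,z2(224,182,305,135),.2).round(4),"S",ray(S,z2(567-400,162,215,105),.2).round(4))
W=ctrl.capture("wrist");s=ctrl.state();cw=-W["R"].T@W["t"];Rt=Ro.from_quat(s["ee_rot"])
print("wrist cam in tool",Rt.inv().apply(cw-s["tcp_pos"]).round(3),"tool axes\n",Rt.as_matrix().round(3))
```

```text
tread T [ 0.4744 -0.1712  0.033 ] edge ang [np.float64(82.9), np.float64(80.4), np.float64(-10.6), np.float64(-11.2)]
tread S [ 0.4708 -0.1685  0.033 ]
purple u,v range [324 260] [397 348] back x at z.19/.02 [ 0.402 -0.194  0.19 ] [ 0.396 -0.22   0.05 ]
lid ctr T [ 0.5938 -0.1963  0.2   ] S [ 0.5939 -0.1889  0.2   ]
wrist cam in tool [ 0.068 -0.001 -0.162] tool axes
 [[-0.912 -0.411 -0.001]
 [-0.411  0.912  0.001]
 [ 0.     0.001 -1.   ]]
```

Emit:
{"fn": "apply_moves", "kwargs": {
  "motion": [
    [0, [0, 0, -0.1], 0],
    [0, [0, 0, -0.1], 0],
    [0, [0, 0, -0.1], 0],
    [0, [0, 0, -0.1], 0],
    [0, [-0.09, 0.07, 0], 0],
    [0, [-0.09, 0.07, 0], 0],
    [0, [-0.09, 0.07, 0], 0],
    [0, [-0.09, 0.07, 0], 0],
    [0, [-0.09, 0.07, 0], 0],
    [0, [-0.09, 0.07, 0], 0],
    [0, [-0.09, 0.07, 0], 0],
    [0, [-0.09, 0.07, 0], 0]
  ],
  "squeeze": 10
}}

```text
time: 1.25
tcp_pos: [0.3425, -0.4072, 0.3025]
ee_rot: [-0.21, 0.978, 0.0, 0.0]
ft_force: [0.6, 0.1, 0.7]
finger_gap: 0.0147
grip_force: 0.0
```

Emit:
{"fn": "apply_moves", "kwargs": {
  "motion": [
    [0, [-0.09, 0.07, 0], 0],
    [0, [-0.09, 0.07, 0], 0],
    [0, [-0.09, 0.07, 0], 0],
    [0, [-0.09, 0.07, 0], 0],
    [0, [-0.09, 0.07, 0], 0],
    [0, [-0.09, 0.07, 0], 0],
    [0, [-0.09, 0.07, 0], 0],
    [0, [-0.09, 0.07, 0], 0],
    [0, [-0.09, 0.07, 0], 0],
    [0, [-0.09, 0.07, 0], 0],
    [0, [-0.09, 0.07, 0], 0],
    [0, [-0.09, 0.07, 0], 0]
  ]
}}

```text
time: 2.25
tcp_pos: [0.4703, -0.1653, 0.3026]
ee_rot: [-0.21, 0.978, 0.0, 0.0]
ft_force: [1.2, -0.2, -0.6]
finger_gap: 0.0002
grip_force: 0.0
```

Emit:
{"fn": "apply_moves", "kwargs": {
  "motion": [
    [0, [0, 0, 0], 0.123],
    [0, [0, 0, 0], 0.123],
    [0, [0, 0, 0], 0.123],
    [0, [0, 0, 0], 0.123],
    [0, [0, 0, 0], 0.123],
    [0, [0, 0, 0], 0.123],
    [0, [0, 0, 0], 0.123],
    [0, [0, 0, 0], 0.123],
    [0, [0, 0, 0], 0.123],
    [0, [0, 0, 0], 0.123],
    [0, [0, 0, 0], 0.123],
    [0, [0, 0, 0], 0.123]
  ]
}}

```text
time: 3.25
tcp_pos: [0.4699, -0.1664, 0.3025]
ee_rot: [0.175, 0.985, 0.0, -0.0]
ft_force: [-0.1, -0.1, -0.8]
finger_gap: 0.0001
grip_force: 0.0
```

```bash
cat > look.py <<'E'
from station import ctrl
from h import *
import sys
from scipy.spatial.transform import Rotation as Ro
def rep(tgt=None):
    s=ctrl.state();R=Ro.from_quat(s["ee_rot"])
    m=R.as_matrix();print(round(s["time"],2),s["tcp_pos"].round(4),"xang",np.degrees(np.arctan2(m[1,0],m[0,0])).round(1),"zax",m[:,2].round(3),"F",s["ft_force"].round(2),"gap",round(s["finger_gap"],4))
    if tgt is not None: print("cmd",(R.inv().apply(np.array(tgt)-s["tcp_pos"])/.2).round(4))
E
python3 - <<'E'
from look import *
rep([.4685,-.164,.05])
S=ctrl.capture("scene");W=ctrl.capture("wrist")
a=cv2.resize(S["img"][60:240,190:400],(490,420),interpolation=cv2.INTER_CUBIC)
b=cv2.resize(W["img"],(310,232));b=cv2.copyMakeBorder(b,0,188,0,0,cv2.BORDER_CONSTANT)
cv2.imwrite("pics/hover.png",np.hstack([a,b]))
E
```

```text
3.25 [ 0.4699 -0.1664  0.3025] xang 159.8 zax [-0.  0. -1.] F [-0.1  -0.07 -0.8 ] gap 0.0001
cmd [0.0105 0.0088 1.2624]
```

View pics/hover.png

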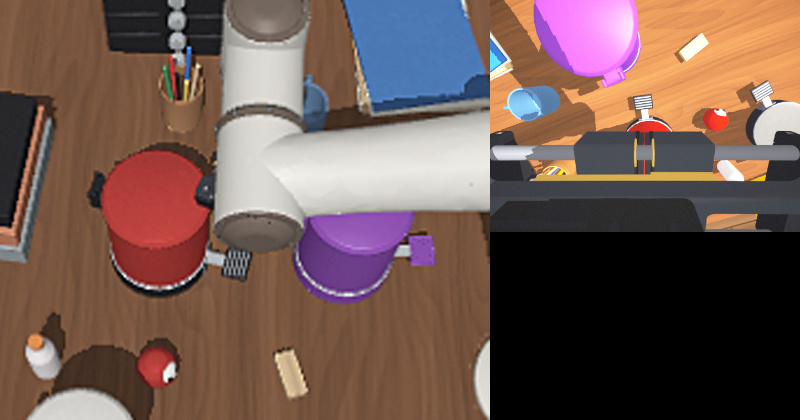

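The wrist camera confirms that the wide side of the gripper body lies along tool y. The scene view shows the wrist barrel's end cap at about (301,159) and a dark blue knob at about (278,141), near the red bin. I'll triangulate the wrist to check clearance to the opening lid.

Run:
```python
from look import *
import pickle
T=ctrl.capture("top");S=ctrl.capture("scene");pickle.dump((T,S),open("cams2.pkl","wb"))
a=cv2.resize(T["img"][120:320,260:460],(400,400));b=cv2.resize(S["img"][60:260,190:390],(400,400))
cv2.imwrite("pics/wr.png",np.hstack([a,b]))
```

```text
(no output)
```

View pics/wr.png

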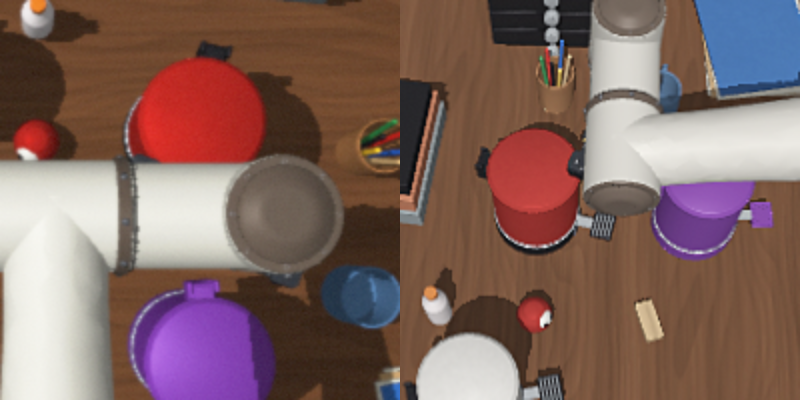

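Run:
```python
from h import *
import pickle
T,S=pickle.load(open("cams2.pkl","rb"))
def tri(a,b):
    P=[np.c_[c["R"],c["t"]] for c in(T,S)]
    u=[cv2.undistortPoints(np.array([[p]],float),c["intrinsics"],c["dist_coeffs"])[0,0] for c,p in((T,a),(S,b))]
    X=cv2.triangulatePoints(P[0],P[1],u[0],u[1])[:,0];return X[:3]/X[3]
X=tri((401,226),(304,66));print("cap",X.round(3),proj(T,X).round(1),proj(S,X).round(1))
for x in((322,227.5),):
  for z in(.4,.5,.6):print("ring T",z,ray(T,x,z).round(3))
for z in(.3,.35,.4,.45,.5,.55,.6):print(z,"barrel edge red side T",ray(T,(330,201),z).round(3),"S ball",ray(S,(279,141),z).round(3), "T dark at purple", ray(T,(403,259),z).round(3))
```

```text
cap [ 0.47  -0.17   0.642] [[400.9 226.9]] [[303.4  65.9]]
ring T 0.4 [ 0.477 -0.081  0.4  ]
ring T 0.5 [ 0.474 -0.071  0.5  ]
ring T 0.6 [ 0.472 -0.06   0.6  ]
0.3 barrel edge red side T [ 0.536 -0.11   0.3  ] S ball [ 0.52  -0.154  0.3  ] T dark at purple [ 0.409 -0.265  0.3  ]
0.35 barrel edge red side T [ 0.532 -0.104  0.35 ] S ball [ 0.52  -0.128  0.35 ] T dark at purple [ 0.411 -0.251  0.35 ]
0.4 barrel edge red side T [ 0.528 -0.098  0.4  ] S ball [ 0.52  -0.102  0.4  ] T dark at purple [ 0.413 -0.237  0.4  ]
0.45 barrel edge red side T [ 0.524 -0.092  0.45 ] S ball [ 0.52  -0.075  0.45 ] T dark at purple [ 0.415 -0.224  0.45 ]
0.5 barrel edge red side T [ 0.52  -0.086  0.5  ] S ball [ 0.52  -0.049  0.5  ] T dark at purple [ 0.418 -0.21   0.5  ]
0.55 barrel edge red side T [ 0.516 -0.08   0.55 ] S ball [ 0.52  -0.023  0.55 ] T dark at purple [ 0.42  -0.196  0.55 ]
0.6 barrel edge red side T [ 0.512 -0.074  0.6  ] S ball [0.52  0.004 0.6  ] T dark at purple [ 0.422 -0.183  0.6  ]
```

Emit:
{"fn": "apply_moves", "kwargs": {
  "motion": [
    [0, [0.01, 0.009, 0.05], 0],
    [0, [0, 0, 0.08], 0],
    [0, [0, 0, 0.08], 0],
    [0, [0, 0, 0.08], 0],
    [0, [0, 0, 0.08], 0],
    [0, [0, 0, 0.08], 0],
    [0, [0, 0, 0.08], 0],
    [0, [0, 0, 0.08], 0],
    [0, [0, 0, 0.08], 0],
    [0, [0, 0, 0.08], 0],
    [0, [0, 0, 0.08], 0],
    [0, [0, 0, 0.05], 0]
  ]
}}

```text
time: 4.45
tcp_pos: [0.4673, -0.1637, 0.1203]
ee_rot: [0.173, 0.985, 0.0, -0.002]
ft_force: [-0.4, -0.6, 0.3]
finger_gap: 0.0003
grip_force: 0.0
```

Emit:
{"fn": "apply_moves", "kwargs": {
  "motion": [
    [0, [0, 0, 0.07], 0],
    [0, [0, 0, 0.07], 0],
    [0, [0, 0, 0.06], 0],
    [0, [0, 0, 0.05], 0],
    [0, [0, 0, 0.03], 0],
    [0, [0, 0, 0.02], 0],
    [0, [0, 0, 0], 0],
    [0, [0, 0, 0], 0]
  ]
}}

```text
time: 5.12
tcp_pos: [0.4689, -0.164, 0.0627]
ee_rot: [0.173, 0.985, -0.0, 0.0]
ft_force: [1.3, -0.2, 0.1]
finger_gap: 0.0005
grip_force: 0.0
```

Run:
```python
from look import *
rep([.4685,-.164,.033])
T=ctrl.capture("top");S=ctrl.capture("scene");W=ctrl.capture("wrist")
a=cv2.resize(W["img"],(400,300));b=cv2.resize(S["img"][90:240,210:410],(400,300))
cv2.imwrite("pics/low.png",np.hstack([a,b]))
```

```text
5.12 [ 0.4689 -0.164   0.0627] xang 160.0 zax [ 0. -0. -1.] F [ 1.25 -0.21  0.1 ] gap 0.0005
cmd [ 0.0021 -0.0005  0.1484]
```

View pics/low.png

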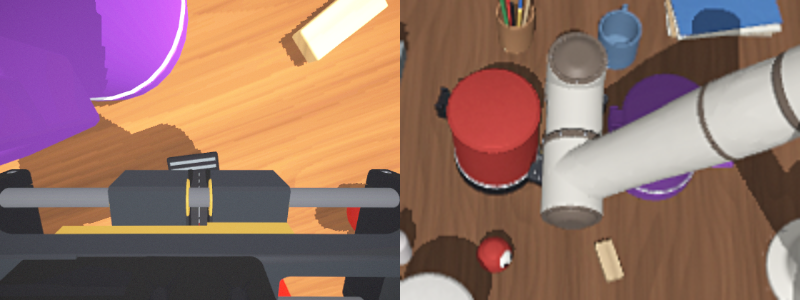

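Nothing is touched yet. In the wrist view the fingertips, at about (199,200), sit over the tread at about (192,162), within its width. Next I'll approach slowly and start pressing.

Emit:
{"fn": "apply_moves", "kwargs": {
  "motion": [
    [0, [0, 0, 0.04], 0],
    [0, [0, 0, 0.04], 0],
    [0, [0, 0, 0.03], 0],
    [0, [0, 0, 0.015], 0],
    [0, [0, 0, 0.006], 0],
    [0, [0, 0, 0.006], 0],
    [0, [0, 0, 0.006], 0],
    [0, [0, 0, 0.006], 0],
    [0, [0, 0, 0.006], 0],
    [0, [0, 0, 0.006], 0],
    [0, [0, 0, 0.006], 0],
    [0, [0, 0, 0.006], 0]
  ]
}}

```text
time: 6.27
tcp_pos: [0.4689, -0.1641, 0.0287]
ee_rot: [0.173, 0.985, -0.0, 0.0]
ft_force: [-2.1, 1.4, 5.8]
finger_gap: 0.0004
grip_force: 2.8
```

Emit:
{"fn": "apply_moves", "kwargs": {
  "motion": [
    [0, [-0.001, 0, 0.007], 0],
    [0, [-0.001, 0, 0.007], 0],
    [0, [-0.001, 0, 0.007], 0],
    [0, [-0.001, 0, 0.007], 0],
    [0, [-0.001, 0, 0.007], 0],
    [0, [-0.001, 0, 0.007], 0],
    [0, [-0.001, 0, 0.007], 0],
    [0, [-0.001, 0, 0.007], 0],
    [0, [-0.001, 0, 0.007], 0],
    [0, [0, 0, 0.005], 0]
  ]
}}

```text
time: 7.1
tcp_pos: [0.4705, -0.1646, 0.014]
ee_rot: [0.174, 0.985, -0.0, -0.0]
ft_force: [-0.8, 1.1, 2.8]
finger_gap: 0.0009
grip_force: 1.5
```

Run:
```python
from look import *
rep([.4685,-.164,.011])
```

```text
7.1 [ 0.4705 -0.1646  0.014 ] xang 160.0 zax [-0.  0. -1.] F [-0.84  1.14  2.75] gap 0.0009
cmd [ 0.0105 -0.0004  0.015 ]
```

Emit:
{"fn": "apply_moves", "kwargs": {
  "motion": [
    [0, [0, 0, 0.005], 0],
    [0, [0, 0, 0.005], 0],
    [0, [0, 0, 0.003], 0],
    [0, [0, 0, 0], 0]
  ]
}}

```text
time: 7.43
tcp_pos: [0.4709, -0.1647, 0.0118]
ee_rot: [0.174, 0.985, -0.0, 0.0]
ft_force: [-0.6, 0.6, 0.9]
finger_gap: 0.0003
grip_force: 1.2
```

Emit:
{"fn": "apply_moves", "kwargs": {
  "motion": [
    [0, [0, 0, 0.005], 0],
    [0, [0, 0, 0.004], 0],
    [0, [0, 0, 0.003], 0],
    [0, [0, 0, 0], 0]
  ]
}}

```text
time: 7.77
tcp_pos: [0.471, -0.1647, 0.0111]
ee_rot: [0.173, 0.985, -0.0, 0.001]
ft_force: [-4.0, 3.0, 15.2]
finger_gap: 0.0007
grip_force: 8.1
```

The force has risen to 15 N, so the pedal is at its stop. I'll hold here and check the lid.

Run:
```python
from look import *
rep()
T=ctrl.capture("top");S=ctrl.capture("scene")
a=cv2.resize(T["img"][120:320,260:460],(400,400));b=cv2.resize(S["img"][60:260,190:390],(400,400))
cv2.imwrite("pics/open.png",np.hstack([a,b]))
```

```text
7.77 [ 0.471  -0.1647  0.0111] xang 160.1 zax [ 0.001 -0.001 -1.   ] F [-4.    2.98 15.18] gap 0.0007
```

View pics/open.png

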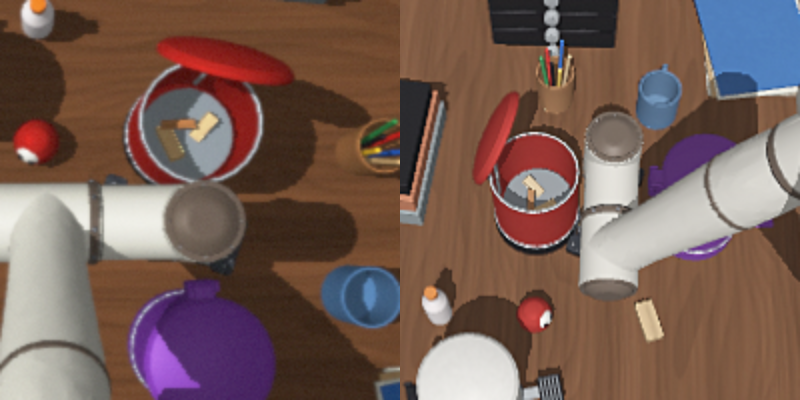

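The lid stands wide open, at about (225,60) in the left crop, and the purple bin is clear. I'll hold for about 3 s.

Emit:
{"fn": "apply_moves", "kwargs": {
  "motion": [
    [0, [0, 0, 0], 0],
    [0, [0, 0, 0], 0],
    [0, [0, 0, 0], 0],
    [0, [0, 0, 0], 0],
    [0, [0, 0, 0], 0],
    [0, [0, 0, 0], 0],
    [0, [0, 0, 0], 0],
    [0, [0, 0, 0], 0],
    [0, [0, 0, 0], 0],
    [0, [0, 0, 0], 0],
    [0, [0, 0, 0], 0],
    [0, [0, 0, 0], 0]
  ]
}}

```text
time: 8.87
tcp_pos: [0.471, -0.1647, 0.0111]
ee_rot: [0.173, 0.985, -0.0, 0.001]
ft_force: [-4.0, 3.3, 14.8]
finger_gap: 0.0005
grip_force: 8.0
```

Emit:
{"fn": "apply_moves", "kwargs": {
  "motion": [
    [0, [0, 0, 0], 0],
    [0, [0, 0, 0], 0],
    [0, [0, 0, 0], 0],
    [0, [0, 0, 0], 0],
    [0, [0, 0, 0], 0],
    [0, [0, 0, 0], 0],
    [0, [0, 0, 0], 0],
    [0, [0, 0, 0], 0],
    [0, [0, 0, 0], 0],
    [0, [0, 0, 0], 0],
    [0, [0, 0, 0], 0],
    [0, [0, 0, 0], 0]
  ]
}}

```text
time: 9.87
tcp_pos: [0.471, -0.1647, 0.0111]
ee_rot: [0.173, 0.985, -0.0, 0.001]
ft_force: [-4.3, 4.4, 14.6]
finger_gap: 0.0004
grip_force: 8.0
```

Emit:
{"fn": "apply_moves", "kwargs": {
  "motion": [
    [0, [0, 0, 0], 0],
    [0, [0, 0, 0], 0],
    [0, [0, 0, 0], 0],
    [0, [0, 0, 0], 0],
    [0, [0, 0, 0], 0],
    [0, [0, 0, 0], 0],
    [0, [0, 0, 0], 0],
    [0, [0, 0, 0], 0],
    [0, [0, 0, 0], 0],
    [0, [0, 0, 0], 0],
    [0, [0, 0, 0], 0]
  ]
}}

```text
time: 10.78
tcp_pos: [0.471, -0.1647, 0.0112]
ee_rot: [0.173, 0.985, -0.0, 0.001]
ft_force: [-4.1, 3.2, 15.0]
finger_gap: 0.0008
grip_force: 8.0
```

Emit:
{"fn": "apply_moves", "kwargs": {
  "motion": [
    [0, [0, 0, -0.004], 0],
    [0, [0, 0, -0.004], 0],
    [0, [0, 0, -0.003], 0],
    [0, [0.0002, 0, -0.003], 0],
    [0, [0.0002, 0, -0.003], 0],
    [0, [0.0002, 0, -0.003], 0],
    [0, [0.0002, 0, -0.003], 0],
    [0, [0.0002, 0, -0.003], 0],
    [0, [0.0002, 0, -0.003], 0],
    [0, [0.0002, 0, -0.003], 0],
    [0, [0.0002, 0, -0.003], 0],
    [0, [0.0002, 0, -0.003], 0]
  ]
}}

```text
time: 11.78
tcp_pos: [0.47, -0.1645, 0.017]
ee_rot: [0.174, 0.985, -0.0, -0.0]
ft_force: [-1.0, 0.5, 2.2]
finger_gap: 0.0006
grip_force: 1.3
```

Emit:
{"fn": "apply_moves", "kwargs": {
  "motion": [
    [0, [0.0002, 0, -0.003], 0],
    [0, [0.0002, 0, -0.003], 0],
    [0, [0.0002, 0, -0.003], 0],
    [0, [0.0002, 0, -0.003], 0],
    [0, [0.0002, 0, -0.003], 0],
    [0, [0.0002, 0, -0.003], 0],
    [0, [0.0002, 0, -0.003], 0],
    [0, [0.0002, 0, -0.003], 0],
    [0, [0.0002, 0, -0.003], 0],
    [0, [0.0002, 0, -0.003], 0],
    [0, [0.0002, 0, -0.003], 0],
    [0, [0.0002, 0, -0.003], 0]
  ]
}}

```text
time: 12.78
tcp_pos: [0.4693, -0.1644, 0.0241]
ee_rot: [0.174, 0.985, -0.0, -0.0]
ft_force: [-2.4, 2.4, 3.9]
finger_gap: 0.0002
grip_force: 2.1
```

Emit:
{"fn": "apply_moves", "kwargs": {
  "motion": [
    [0, [0.0002, 0, -0.0025], 0],
    [0, [0.0002, 0, -0.0025], 0],
    [0, [0.0002, 0, -0.0025], 0],
    [0, [0.0002, 0, -0.0025], 0],
    [0, [0.0002, 0, -0.0025], 0],
    [0, [0.0002, 0, -0.0025], 0],
    [0, [0.0002, 0, -0.002], 0],
    [0, [0.0002, 0, -0.002], 0],
    [0, [0.0002, 0, -0.002], 0],
    [0, [0.0002, 0, -0.002], 0],
    [0, [0.0002, 0, -0.002], 0],
    [0, [0.0002, 0, -0.002], 0]
  ]
}}

```text
time: 13.78
tcp_pos: [0.4693, -0.1643, 0.0296]
ee_rot: [0.174, 0.985, -0.0, 0.0]
ft_force: [-3.6, -0.0, 5.7]
finger_gap: 0.0011
grip_force: 2.4
```

Emit:
{"fn": "apply_moves", "kwargs": {
  "motion": [
    [0, [0, 0, -0.0015], 0],
    [0, [0, 0, -0.0015], 0],
    [0, [0, 0, -0.0015], 0],
    [0, [0, 0, -0.0015], 0],
    [0, [0, 0, -0.0015], 0],
    [0, [0, 0, -0.0015], 0],
    [0, [0, 0, -0.0015], 0],
    [0, [0, 0, -0.0015], 0],
    [0, [0, 0, -0.0015], 0],
    [0, [0, 0, -0.0015], 0],
    [0, [0, 0, -0.0015], 0],
    [0, [0, 0, -0.0015], 0]
  ]
}}

```text
time: 14.78
tcp_pos: [0.4694, -0.1642, 0.0332]
ee_rot: [0.174, 0.985, -0.0, 0.0]
ft_force: [-3.3, -0.6, 5.0]
finger_gap: 0.0003
grip_force: 2.4
```

Emit:
{"fn": "apply_moves", "kwargs": {
  "motion": [
    [0, [0, 0, -0.0015], 0],
    [0, [0, 0, -0.0015], 0],
    [0, [0, 0, -0.0015], 0],
    [0, [0, 0, -0.0015], 0],
    [0, [0, 0, -0.0015], 0],
    [0, [0, 0, -0.0015], 0],
    [0, [0, 0, -0.0015], 0],
    [0, [0, 0, -0.0015], 0],
    [0, [0, 0, -0.0015], 0],
    [0, [0, 0, -0.0015], 0],
    [0, [0, 0, -0.0015], 0],
    [0, [0, 0, -0.0015], 0]
  ]
}}

```text
time: 15.78
tcp_pos: [0.4692, -0.1642, 0.0368]
ee_rot: [0.174, 0.985, 0.0, 0.0]
ft_force: [-0.8, -0.2, 0.5]
finger_gap: 0.0003
grip_force: 0.0
```

Emit:
{"fn": "apply_moves", "kwargs": {
  "motion": [
    [0, [0, 0, -0.005], 0],
    [0, [0, 0, -0.01], 0],
    [0, [0, 0, -0.03], 0],
    [0, [0, 0, -0.06], 0],
    [0, [0, 0, -0.08], 0],
    [0, [0, 0, -0.08], 0],
    [0, [0, 0, -0.08], 0],
    [0, [0, 0, -0.08], 0],
    [0, [0, 0, -0.08], 0],
    [0, [0, 0, -0.08], 0],
    [0, [0, 0, -0.08], 0],
    [0, [0, 0, -0.08], 0]
  ]
}}

```text
time: 16.78
tcp_pos: [0.469, -0.1642, 0.1872]
ee_rot: [0.174, 0.985, 0.0, 0.0]
ft_force: [0.5, -1.2, -0.3]
finger_gap: 0.0003
grip_force: 0.0
```

Emit:
{"fn": "apply_moves", "kwargs": {
  "motion": [
    [0, [0, 0, -0.08], 0],
    [0, [0, 0, -0.08], 0],
    [0, [0, 0, -0.08], 0],
    [0, [0, 0, -0.08], 0],
    [0, [0, 0, -0.08], 0],
    [0, [0, 0, -0.05], 0],
    [0, [0, 0, -0.02], 0],
    [0, [0, 0, 0], 0],
    [0, [0, 0, 0], 0],
    [0, [0, 0, 0], 0]
  ]
}}

```text
time: 17.62
tcp_pos: [0.4686, -0.1641, 0.2787]
ee_rot: [0.174, 0.985, 0.0, -0.001]
ft_force: [0.7, 0.1, 0.2]
finger_gap: 0.0005
grip_force: 0.0
```

Run:
```python
from look import *
import pickle
rep()
T=ctrl.capture("top");S=ctrl.capture("scene");T0,_=pickle.load(open("cams2.pkl","rb"))
a=cv2.resize(T["img"][120:320,260:460],(400,400));b=cv2.resize(S["img"][60:260,190:390],(400,400))
cv2.imwrite("pics/end.png",np.hstack([a,b]))
```

```text
17.62 [ 0.4686 -0.1641  0.2787] xang 160.0 zax [-0.002  0.    -1.   ] F [0.7  0.12 0.2 ] gap 0.0005
```

View pics/end.png

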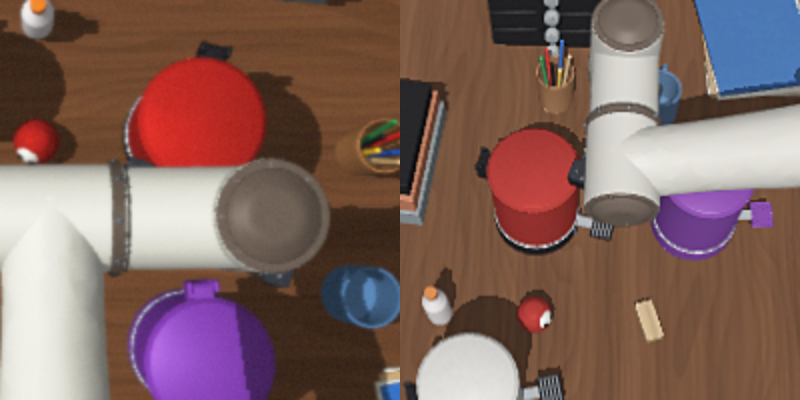

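The lid is shut, the red bin is at the same pixels as before (lid centre about (202,118) in the left crop), and nothing else has moved. The arm is clear, so I'm handing in.

```bash
python3 -c "
from station import ctrl
print(ctrl.close_job())"
```

```text
the job is handed in; nothing more can be done
None
```

I pressed the red bin's pedal fully down so the lid stood wide open, held it for about 3 s, then let it up over about 4 s until the lid closed gently. The closing pictures show nothing else moved, and the job is handed in.

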